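Test the igniter, then fit the burner knob and keep it pressed in

TASK

Test the gas burner's igniter: press its push button fully down and let it spring back. Then pick up the loose control knob, turn it so that its D-shaped bore matches the flat of the valve stem, push it fully home on the stem and keep pressing, so that the stem stays pushed all the way in against its spring. Finish while still holding the knob pressed down like that (do not let go), and leave everything else on the counter where it stands.

Things in the scene. Friction and masses are not known exactly. Their poses are not given: they have to be found in the camera images.
- burner: steel tabletop gas burner, fixed. In front (-x) a control box 160 deep (x) x 260 wide (y) x 60 mm high; origin under its centre. Behind it a bed 250 mm deep with an iron grate, at most 85 mm high, starting 105 mm in +x from the origin. On the box's flat top: the igniter button 75 mm to +y of the origin, the valve with its bare stem 65 mm to -y.
- igniter_top (a point): centre of the top of the igniter push button (round steel button, 28 mm wide, standing 6 mm proud of a round housing 44 mm wide); z up, pressed straight down
- igniter (a joint): travel of the igniter button in m: 0 released, 0.006 fully down; springs back by itself; about 1.5 N starts it moving, 5 N holds it fully down
- valve: the valve's round bezel on the control box, fixed, 84 mm wide, 6 mm high; origin under its centre. A rib on its rim, 32 to 41 mm from the axis along +x and 3 mm high, points the same way as the stem's flat.
- stem_top (a point): top centre, on the axis, of the upright brass valve stem: 14 mm thick, D-shaped, one flat 2 mm from the axis on this frame's +x side along its whole length. It stands 24 mm out of the bezel; the top 4 mm taper by 2 mm all round as a lead-in. It does not turn; it is sprung and sinks straight down when pushed, and this point with it.
- stem (a joint): how far the valve stem is pushed down in m: 0 out, 0.005 fully in (hard stop); springs back by itself; 4 N starts it moving, 8 N holds it fully in
- knob: loose white plastic control knob, about 60 g, standing on the counter, bore down. Origin: centre of its underside, on the bore's axis, z up. Round skirt 50 mm wide, 20 mm high; on it a straight grip bar along x, see knob_bar. A fin 5 mm wide on the skirt's rim reaches x = +33.5 mm: the pointer, on the same side as the flat of the bore.
- knob_bar (a point): centre of the knob's grip bar, 31 mm above the underside, on the axis. The bar is 12 mm thick (y) and stands from 20 to 42 mm above the underside; it runs from x = -20 to +20 mm, plus a pointed end to x = +26 mm.
- knob_bore (a point): centre of the end of the knob's bore, 16 mm above the underside. The bore opens downward, D-shaped, 0.7 mm of play all round the stem, its flat 2.7 mm from the axis on the pointer (+x) side; it goes on only with pointer and stem flat on the same side. Fully home, this point meets the stem's top; the underside is then 8 mm above the bezel (3 mm with the stem fully in).
- jar_lid: cork jar lid, round, 52 mm wide, 18 mm high, lying near the knob; origin under its centre. Bystander.
- salt: glass salt cellar with steel cap, 60 mm wide, 75 mm high; origin under its centre. Bystander.
- mill: dark wood pepper mill, 56 mm wide, 170 mm high; origin under its centre. Bystander.
- pan: small steel paella pan, 200 mm wide, 38 mm high, two loop handles; origin under its centre. Bystander.
- spoon: spoon with wooden handle and steel bowl lying flat on the counter. Bystander.
- oil: green glass oil bottle, 66 mm wide, 250 mm high; origin under its centre. Bystander.
- bowl: terracotta bowl, 130 mm wide, 50 mm high; origin under its centre. Bystander.

How it is judged:
On the way, in this order (a step that is already met when the one before it is completed fails the run):
1. the igniter button is pressed fully down (value of joint igniter above 0.005 m), for 0.05 s.
2. the igniter button has sprung back (value of joint igniter below 0.001 m), for 0.05 s.
3. the knob sits fully home on the stem, its flat matching (z of knob in the frame of stem_top below -0.0145 m and horizontal distance between knob and stem_top below 0.003 m and angle between the x axis of knob and the x axis of stem_top, either way round below 0.35 rad and angle between knob's own z axis and vertical below 0.1 rad), for 0.1 s.
At the end, for the whole second after the job is handed in: Knob fully home on the stem (within 1.5 mm of the end of its bore, 3 mm sideways, 0.1 rad of tilt, 0.35 rad of yaw), the fingers holding or pressing it (over 2 N) with the stem in by more than 4 of its 5 mm, the igniter button up, the fingers not leaning on the burner (all of step 3 and value of joint stem above 0.004 m and value of joint igniter below 0.001 m and contact force between the fingers and knob above 2 N and contact force between the fingers and burner below 0.5 N); the arm keeps its last pose, push and grip.
It fails at once if a bystander is shifted by more than 30 mm or knocked over (distance of any of jar_lid, salt, mill, pan, spoon, oil, bowl from where it was at the start of the episode above 0.03 m or angle between any of jar_lid, salt, mill, pan, oil, bowl's own z axis and vertical above 0.5 rad).
It also fails if it takes over 54 s, if anything falls off the work surface, if the arm or the gripper's body presses on something with over 40 N, if the wrist force passes 120 N, or if a joint passes its speed limit or range.

ROBOT

A 6-joint arm with a two-finger parallel gripper is mounted at the origin on the work surface. World frame = base frame: x ahead of the robot, y to its left, z up, the work surface at z = 0. Lengths are in m, angles in rad, forces in N, time in s.
With the tool pointing down it reaches from about 0.425 to 1.125 m from the base axis. Payload 14.9 kg.
Tool frame: the origin (TCP) lies at the very end of the fingers, on their centre line; the grasp point (between the pads) lies 19 mm behind it (r.tcp_to_grasp is the distance from the TCP to the grasp point, in m); z points along the fingers, x is the direction in which the jaws open and shut, and the axes are right-handed (so a half turn about z gives the same grasp; the last joint's range is limited). The gripper opens to 91 mm and grips with 3 to 60 N. Pads are 32 mm wide; open, the fingers measure 118 mm over their backs; the gripper's body (76 mm by 178 mm) begins 60 mm behind the grasp point.
Start: joints at [-1.264, 0.379, 1.734, -0, 1.028, -0.033], TCP at [0.233, -0.66, 0.214] pointing down, gripper open.
Joint ranges: [-2.77, 2.77], [-0.74, 2.19], [0, 2.66], [-1.06, 4.2], [0.31, 2.87], [-3.08, 3.08]. Speed limits (rad/s): [1.89, 1.89, 2.39, 3.14, 3.14, 3.14].

INTERFACE

Orientations are given as a rotation vector (axis times angle).
In Python, from rig import sensors, eyes, ticket, r gives the robot as it stands. The module is installed in compiled form; this text tells all that it offers.
- The arm moves only by the tool drive_tool, never from a script. Its arguments are lists of equal length, an entry for each row: "dp": the shift along the tool's x, y, z scaled (see below), a list of three; "yaw": the turn about the tool's z scaled (see below). In form: {"dp": [[dx, dy, dz], ...], "yaw": [yaw, ...]}. A call has 1 to 20 rows; each row shifts and turns the commanded pose from where the row before left it, along the tool's axes as they then stand; what a row does not reach is not made up. The controller multiplies each number of a shift by 50 cm and each number of a turn by 120 degrees. A row lasts 1/12 s, in which the tool goes at most 41.7 mm and 7.16 degrees, less where a joint would pass 70% of its speed; a pose out of reach is approached as far as the arm can. A call with a number of a shift or a turn outside -1 to 1 is refused whole. A call with a gripper value outside its range is refused whole. "grip" is the opening, from 0 (shut) to 1 (fully open), set as the call begins (left out, the last holds). The fingers move at their own pace and stop on an object; the grip force is fixed at half the most. Time passes only in rows, so rows that do not move let the fingers close. It gives the time, the measured TCP pose, the force and the opening at its end, in the units of the state.
- sensors.get_obs(): the state, without advancing time (a new reading comes with each control period).
- eyes.camera(name): name is "side" or "top" or "wrist"; returns a dict with "color" (384x512x3 uint8, red, green, blue), "intrinsics" (3x3 intrinsics, pixels), "cam_to_world" (4x4, takes a point from camera to world coordinates). Camera axes: x right, y up, looking along -z (the intrinsics and any distortion apply to the point x, -y, -z); pixel columns grow to the right and rows downward; lengths in m; the calibration is good to about 2 mm. A picture is of the moment at which its call begins. There is no depth.
- ticket.finish_job(): hands the job in, once; it reports no verdict.
The state is a dict: "clock": time; "q": joint angles; "qvel": joint speeds; "tau": joint torques, N m; "eef_pos": TCP position; "eef_rot": TCP orientation; "ft_force": force on the tool from outside, world axes, zero at the start; "wrist_torque": the same for the moment, N m; "width": finger opening in m.
Only numpy, scipy, OpenCV 4.12 (cv2) and the standard library are available. Lean on these libraries where they do the work, as an engineer would, in place of code of your own. Each camera call takes 0.05 s, during which the arm holds its last target. There are 200 camera calls.

## Working session

There is one attempt and no reset: what is moved stays moved. The work goes in short steps, Python scripts to look and compute and a tool call to move; the robot and the scene stay as the last step left them, time stands still between calls to the robot, and variables do not carry over. Pictures are saved under pics/ and viewed, about 8 in all and at most 12, crops included, and the job is handed in when it is done.

Besides the shell and the picture viewer there is one more tool, called after "Request:" by a JSON object that holds its "method" and its "body". drive_tool: Moves the arm, as the interface text tells. Its arguments: {"type":"object","properties":{"dp":{"type":"array"},"yaw":{"type":"array"},"grip":{"type":"number"}},"required":["dp","yaw"]}

```bash
mkdir -p pics
cat > h.py <<'E'
import numpy as np, cv2
from rig import sensors, eyes, ticket, r
from scipy.spatial.transform import Rotation as R
def shot(name,fn):
    c=eyes.camera(name); cv2.imwrite(f'pics/{fn}.png',c['color'][:,:,::-1]); np.savez(f'pics/{fn}.npz',K=c['intrinsics'],T=c['cam_to_world']); return c
def ray(fn,u,v):
    d=np.load(f'pics/{fn}.npz'); K,T=d['K'],d['T']
    p=np.linalg.inv(K)@[u,v,1]; return T[:3,3],T[:3,:3]@np.array([p[0],-p[1],-p[2]])
def onz(fn,u,v,z):
    o,d=ray(fn,u,v); return o+d*(z-o[2])/d[2]
def proj(fn,P):
    d=np.load(f'pics/{fn}.npz'); K,T=d['K'],d['T']
    c=T[:3,:3].T@(np.array(P)-T[:3,3]); p=K@[c[0],-c[1],-c[2]]; return p[:2]/p[2]
E
python3 - <<'E'
from h import *
np.set_printoptions(precision=4,suppress=True)
a=shot('top','top0');b=shot('side','side0')
for x in (a,b): print(x['intrinsics'],x['cam_to_world'])
o=sensors.get_obs();print(o)
print(r.tcp_to_grasp, R.from_rotvec(o['eef_rot']).as_matrix())
E
python3 -c "
import cv2
a=cv2.imread('pics/top0.png');cv2.imwrite('pics/v1.png',cv2.resize(a,(800,600),interpolation=cv2.INTER_CUBIC))
a=cv2.imread('pics/side0.png');cv2.imwrite('pics/v2.png',cv2.resize(a,(800,600),interpolation=cv2.INTER_CUBIC))"
```

```text
[[410.3001   0.     254.4078]
 [  0.     410.3001 191.4313]
 [  0.       0.       1.    ]] [[-0.0019  0.9831 -0.1832  0.2407]
 [-0.9999 -0.0047 -0.0146 -0.0072]
 [-0.0152  0.1832  0.983   1.5306]
 [ 0.      0.      0.      1.    ]]
[[411.2048   0.     247.1443]
 [  0.     411.2048 186.2797]
 [  0.       0.       1.    ]] [[ 0.9766  0.1433 -0.1602  0.2946]
 [-0.2146  0.6911 -0.6902 -0.8988]
 [ 0.0118  0.7084  0.7057  1.0109]
 [ 0.      0.      0.      1.    ]]
{'clock': 0.1, 'q': array([-1.2643,  0.3794,  1.7347, -0.    ,  1.0285, -0.0333]), 'qvel': array([ 0.0012, -0.0023, -0.001 ,  0.0007,  0.0007, -0.0009]), 'tau': array([  0.0019, -76.5037, -43.5293,   0.0653,   0.0398,  -0.    ]), 'eef_pos': array([ 0.2332, -0.6596,  0.2133]), 'eef_rot': array([-2.5646,  1.8135,  0.0012]), 'ft_force': array([1.0157, 0.4822, 0.2589]), 'wrist_torque': array([-0.0308, -0.0113,  0.0545]), 'width': 0.09131137875406858}
0.0188 [[ 0.3333 -0.9428 -0.0003]
 [-0.9428 -0.3333  0.0009]
 [-0.001  -0.     -1.    ]]
```

View pics/v1.png

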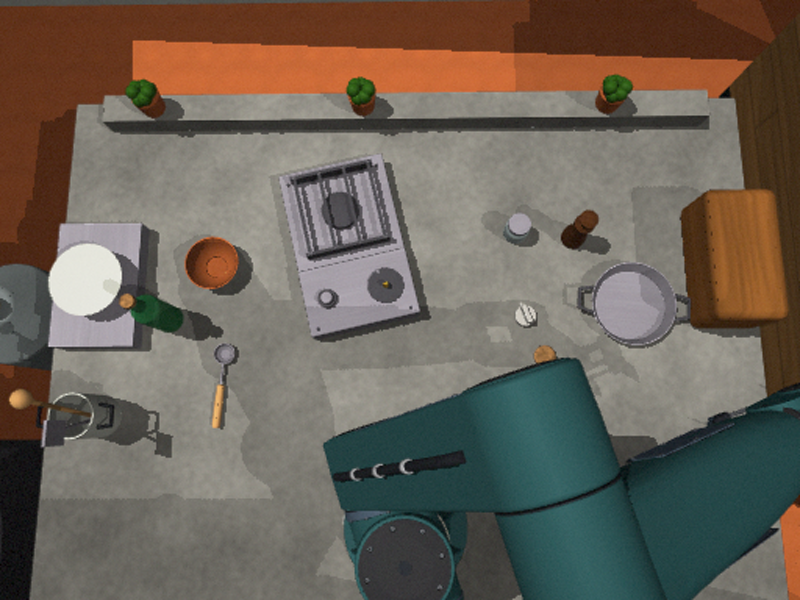

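View pics/v2.png

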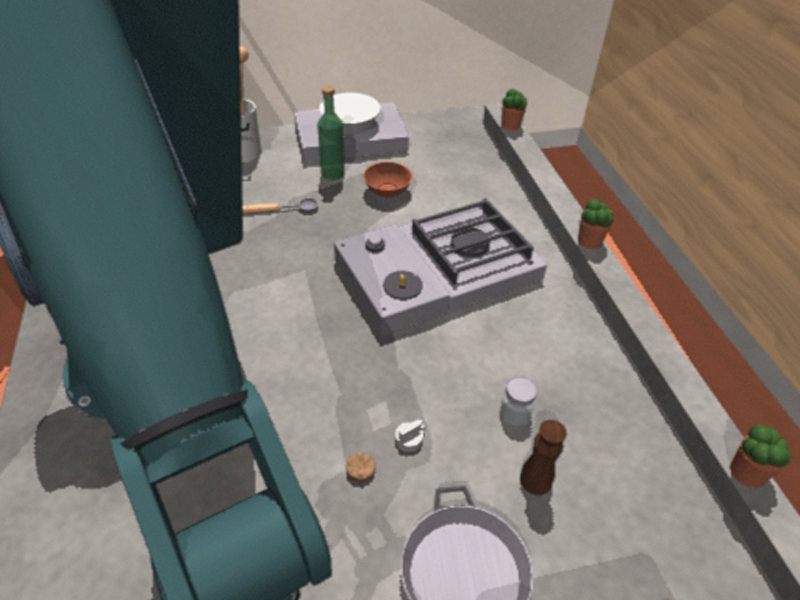

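The top view shows the igniter at (327,298), the valve at (386,286) and the knob at (525,316). The side view shows the igniter at (375,241), the valve at (403,285) and the knob at (410,436). Both use the 800x600 scale. Next I'll compute coarse positions and zoom in.

Run:
```python
from h import *
np.set_printoptions(precision=4,suppress=True)
s=.64
for n,t,sd,z in [('ign',(327,296),(375,241),.08),('bezel',(386,286),(403,285),.066),('knob',(525,316),(410,436),.03),('lid',(544,353),(361,466),.018)]:
    print(n,onz('top0',*(s*np.array(t)),z),onz('side0',*(s*np.array(sd)),z))
# burner top corners in top view
for p in [(314,338),(420,311),(299,270),(396,247)]: print(onz('top0',*(s*np.array(p)),.06))
A=cv2.imread('pics/top0.png');B=cv2.imread('pics/side0.png')
def crop(I,c,h,k): 
    x,y=[int(round(s*q)) for q in c]; return cv2.resize(I[y-h:y+h,x-h:x+h],(k,k),interpolation=cv2.INTER_CUBIC)
out=np.vstack([np.hstack([crop(A,(386,286),16,300),crop(A,(525,316),16,300)]),np.hstack([crop(B,(403,285),20,300),crop(B,(410,436),16,300)])])
cv2.imwrite('pics/v3.png',out)
```

```text
ign [0.5191 0.1771 0.08  ] [0.5154 0.171  0.08  ]
bezel [0.5449 0.0414 0.066 ] [0.5476 0.0358 0.066 ]
knob [ 0.4784 -0.286   0.03  ] [ 0.4806 -0.302   0.03  ]
lid [ 0.3919 -0.3295  0.018 ] [ 0.3861 -0.335   0.018 ]
[0.4243 0.2079 0.06  ]
[ 0.4864 -0.0376  0.06  ]
[0.5858 0.2469 0.06  ]
[0.6404 0.018  0.06  ]
```

View pics/v3.png

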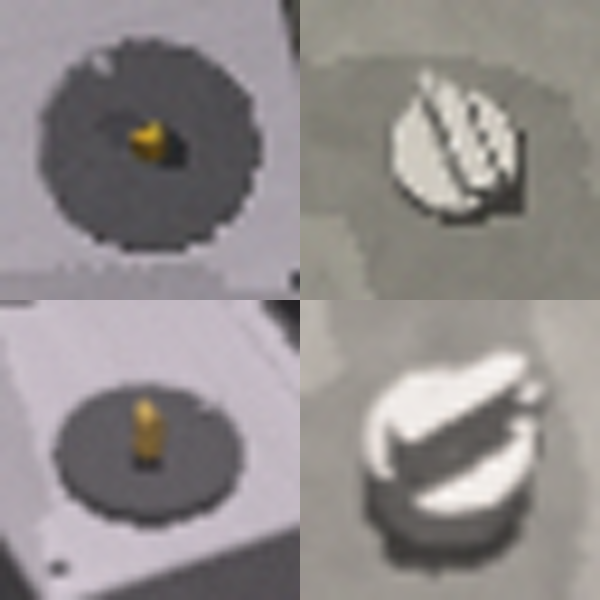

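The crops show the bezel rib up and left of the stem, about +30° from world x. The knob pointer is on the same side, at about +22 to 25°. I'll go above the knob for a wrist view.

Request:
{"method": "drive_tool", "body": {"dp": [[-0.045,-0.058,-0.006],[-0.045,-0.058,-0.006],[-0.045,-0.058,-0.006],[-0.045,-0.058,-0.006],[-0.045,-0.058,-0.006],[-0.045,-0.058,-0.006],[-0.045,-0.058,-0.006],[-0.045,-0.058,-0.006],[-0.045,-0.058,-0.006],[-0.045,-0.058,-0.006],[-0.045,-0.058,-0.006],[-0.045,-0.058,-0.006],[0,0,0]], "yaw": [0,0,0,0,0,0,0,0,0,0,0,0,0]}}

```text
clock: 1.18
eef_pos: [0.4737, -0.2855, 0.2504]
eef_rot: [-2.567, 1.809, -0.001]
ft_force: [0.3, -0.5, -0.2]
width: 0.0913
```

Run:
```python
from h import *
np.set_printoptions(precision=4,suppress=True)
c=shot('wrist','w1');print(c['cam_to_world'],c['intrinsics'])
o=sensors.get_obs();print(o['eef_pos'],R.from_rotvec(o['eef_rot']).as_matrix(),o['q'],o['clock'],o['ft_force'])
print(proj('w1',[.479,-.294,.03]))
```

```text
[[ 0.3357  0.9106  0.2411  0.5411]
 [-0.942   0.3251  0.0839 -0.261 ]
 [-0.002  -0.2553  0.9669  0.4201]
 [ 0.      0.      0.      1.    ]] [[265.8482   0.     254.0347]
 [  0.     265.8482 189.8312]
 [  0.       0.       1.    ]]
[ 0.4726 -0.2872  0.2501] [[ 0.3367 -0.9416  0.0002]
 [-0.9416 -0.3367  0.0001]
 [ 0.     -0.0002 -1.    ]] [-0.5883  0.103   2.0101  0.0002  1.0283  0.639 ] 1.2333 [ 1.0402 -0.2917 -0.6108]
[261.4529 168.1004]
```

View pics/w1.png

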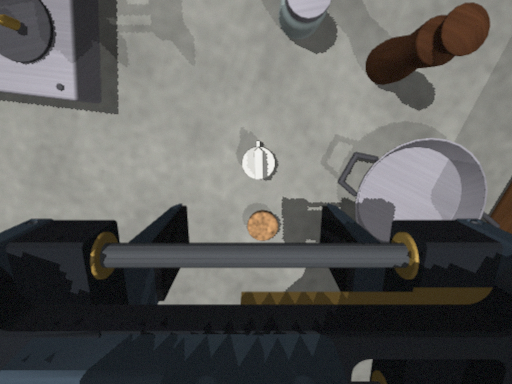

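The wrist view shows the knob skirt at about (259,163), with its pointer straight up at (258,144), so it is nearly aligned with the jaws. The lid is at (264,226), clear of the jaw direction. Next I'll measure the knob from its colour.

Run:
```python
from h import *
np.set_printoptions(precision=4,suppress=True)
I=cv2.imread('pics/w1.png')
def blob(I,m,seed):
    n,l,st,ce=cv2.connectedComponentsWithStats(m.astype(np.uint8)); 
    d=[np.hypot(*(ce[i]-seed)) if st[i,4]>30 else 1e9 for i in range(1,n)]; i=1+int(np.argmin(d)); return l==i,st[i],ce[i]
g=I.min(2); hsv=cv2.cvtColor(I,cv2.COLOR_BGR2HSV)
print(g[140:186:2,240:280:2])
m=np.zeros_like(g,bool);m[135:190,235:285]=(g>175)[135:190,235:285]
b,st,ce=blob(I,m,(259,163));print(st,ce)
h=cv2.convexHull(np.argwhere(b)[:,::-1].astype(np.float32)).reshape(-1,2)
# skirt outline: hull points on z=.02
P=np.array([onz('w1',*p,.02)[:2] for p in h]);
(cx,cy),rr=cv2.minEnclosingCircle(h[h[:,1]>155]);print(cx,cy,rr,onz('w1',cx,cy,.02))
sx,sy=[int(q) for q in (225,135)]
o1=cv2.resize(I[135:190,230:290],(600,550),interpolation=cv2.INTER_CUBIC)
cv2.imwrite('pics/v4.png',o1)
```

```text
[[138 133 134 134 135 135 133 137 128 116 157 164 158 160 159 160 159 157
  156 156]
 [135 132 134 138 133 134 135 137 195 238  59 104 160 155 156 159 158 156
  154 155]
 [133 131 135 134 132 133 132 134 186 237  61  61 137 156 157 159 160 159
  154 156]
 [135 131 133 137 134 137 131 122 175 185  68  72 130 156 158 158 158 158
  157 154]
 [130 132 135 136 131 149 192 208 165 221 137 207 209 122 145 155 154 154
  155 149]
 [133 135 136 129 190 214 216 179 228 235 227 148 215 234 187 132 152 148
  150 148]
 [134 136 130 184 215 216 215 217 237 234 238 183 129 235 235 182 117 148
  149 148]
 [134 136 180 230 216 217 217 208 238 241 238 180 130 127 236 235 167  94
  151 152]
 [137 135 231 233 214 216 216 205 237 237 236 183 129 157 235 235 219  78
  154 152]
 [136 146 235 236 215 216 216 223 237 237 235 184 129 130 235 235 236 114
  123 157]
 [137 188 236 227 214 214 214 223 237 236 234 186 128 153 235 235 234 192
   82 156]
 [139 192 236 235 214 212 214 223 235 236 236 189 126 128 235 235 234 192
   78 145]
 [143 200 235 231 214 214 211 220 237 235 236 190 129 129 195 235 235 191
   79 
[... 279 characters left out ...]
33 234 221 207 236 236 235 199 128 130 214 228 105  82
  134 155]
 [158 160 159 163 234 235 231 219 235 234 234 203 130 128 235 131  83 111
  156 154]
 [161 158 160 157 174 225 234 226 236 234 233 202 128 121 112  83 125 159
  153 159]
 [162 160 160 158 157 154 175 191 232 227 198 170  98  81  84  82 150 157
  158 157]
 [161 159 157 154 154 153 153 155 156 160 147 155 139 115 141 139 161 158
  157 159]
 [159 157 155 152 150 155 155 157 155 154 155 155 155 158 158 160 158 155
  155 157]
 [156 153 152 152 152 156 159 157 155 153 153 150 152 154 154 160 155 157
  157 157]]
[242 141  33  39 739] [256.8701 162.0203]
257.86810302734375 162.8970947265625 16.390073776245117 [ 0.4831 -0.287   0.02  ]
```

View pics/v4.png

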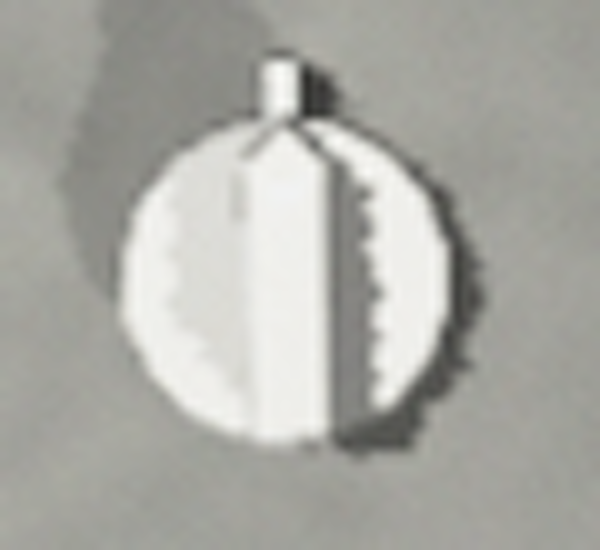

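Run:
```python
from h import *
np.set_printoptions(precision=4,suppress=True)
px=lambda u,v:(230+u/10-.45,135+v/10-.45)
c=onz('w1',*px(286,281),.02);print('skirt',c)
ptr=onz('w1',*px(281,62),.02);print('ptr',ptr,np.degrees(np.arctan2(*(ptr-c)[1::-1])))
a=onz('w1',*px(328,190),.042);b=onz('w1',*px(328,425),.042);d=a-b;print('barR',a,b,np.degrees(np.arctan2(d[1],d[0])))
a2=onz('w1',*px(248,170),.042);b2=onz('w1',*px(254,415),.042);d=a2-b2;print('barL',a2,b2,np.degrees(np.arctan2(d[1],d[0])))
back=onz('w1',*px(291,440),.042);tip=onz('w1',*px(284,122),.042);d=tip-back;print(back,tip,np.linalg.norm(d),np.degrees(np.arctan2(d[1],d[0])), back+d*20/46)
```

```text
skirt [ 0.4836 -0.2873  0.02  ]
ptr [ 0.5141 -0.2755  0.02  ] 21.141134168169977
barR [ 0.501 -0.287  0.042] [ 0.469  -0.2987  0.042 ] 20.073648624299604
barL [ 0.4998 -0.2754  0.042 ] [ 0.4668 -0.2881  0.042 ] 21.041492583187264
[ 0.4651 -0.2944  0.042 ] [ 0.5079 -0.2779  0.042 ] 0.04589329667630393 21.102847193786605 [ 0.4837 -0.2872  0.042 ]
```

Request:
{"method": "drive_tool", "body": {"dp": [[-0.066,-0.029,0.0055],[-0.066,-0.029,0.0055],[-0.066,-0.029,0.0055],[-0.066,-0.029,0.0055],[-0.066,-0.029,0.0055],[-0.066,-0.029,0.0055],[-0.066,-0.029,0.0055],[-0.066,-0.029,0.0055],[-0.066,-0.029,0.0055],[-0.066,-0.029,0.0055],[-0.066,-0.029,0.0055],[0,0,0]], "yaw": [0,0,0,0,0,0,0,0,0,0,0,0]}}

```text
clock: 2.23
eef_pos: [0.5009, 0.1095, 0.2191]
eef_rot: [-2.567, 1.811, 0.001]
ft_force: [-1.2, 0.0, -0.4]
width: 0.0915
```

Run:
```python
from h import *
np.set_printoptions(precision=4,suppress=True)
c=shot('wrist','w2')
o=sensors.get_obs();print(o['eef_pos'],R.from_rotvec(o['eef_rot']).as_matrix(),o['q'],o['clock'],o['ft_force'])
i=proj('w2',[.517,.174,.08]);v=proj('w2',[.5455,.039,.066]);print(i,v)
I=cv2.imread('pics/w2.png')
x0,x1=int(min(i[0],v[0]))-45,int(max(i[0],v[0]))+45;y0,y1=int(min(i[1],v[1]))-40,int(max(i[1],v[1]))+45
x0=max(x0,0);y0=max(y0,0);C=I[y0:y1,x0:x1];k=int(min(800/C.shape[1],600/C.shape[0]));print(x0,y0,k)
cv2.imwrite('pics/v5.png',cv2.resize(C,None,fx=k,fy=k,interpolation=cv2.INTER_CUBIC))
```

```text
[0.5007 0.1076 0.2192] [[ 0.336  -0.9418 -0.0008]
 [-0.9418 -0.336  -0.0001]
 [-0.0002  0.0008 -1.    ]] [0.1661 0.073  2.1069 0.0001 0.9624 1.3941] 2.2833 [-0.6825 -0.8415  0.6138]
[207.1374 150.6994] [321.4318 164.4987]
162 110 3
```

View pics/v5.png

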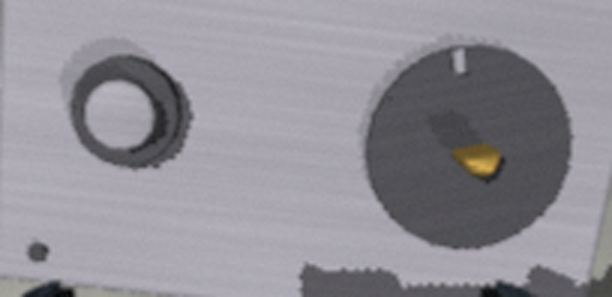

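Run:
```python
from h import *
np.set_printoptions(precision=4,suppress=True)
px=lambda u,v:(162+u/3-.33,110+v/3-.33)
b=onz('w2',*px(469.5,146),.066);r1=onz('w2',*px(459.5,62),.068)
print('bezel',b,'rib',r1,np.linalg.norm((r1-b)[:2]),np.degrees(np.arctan2(*(r1-b)[1::-1])))
for z in (.07,.075,.08,.085):print('ign',z,onz('w2',*px(119,114),z))
print('housing',onz('w2',*px(129,111),.072))
# predicted positions
o=b.copy();print('igniter rel. to valve dist',)
# ellipse fit of dark bezel
I=cv2.imread('pics/w2.png');g=I.max(2);m=np.zeros_like(g);m[115:200,278:360]=((g<110)[115:200,278:360])*255
cs,_=cv2.findContours(m,cv2.RETR_EXTERNAL,cv2.CHAIN_APPROX_NONE);c=max(cs,key=cv2.contourArea)
P=np.array([onz('w2',*p,.066)[:2] for p in c.reshape(-1,2)],np.float32);print('circ',cv2.fitEllipse(P))
# stem top: yellow mask
hsv=cv2.cvtColor(I,cv2.COLOR_BGR2HSV);y,x=np.where((hsv[:,:,1]>120)&(hsv[:,:,0]<35)&(hsv[:,:,0]>12));k=(x>300)&(x<340)&(y<180)
print('stem px',x[k].min(),x[k].max(),y[k].min(),y[k].max(),x[k].mean(),y[k].mean())
e=R.from_euler('z',20,degrees=True)
for ang in (14,20,27):
  pass
t=b.copy();t[2]=.09;print('pred stemtop',proj('w2',t))
S=cv2.imread('pics/side0.png');A=cv2.imread('pics/top0.png')
# igniter height by two views: brightest? use ray distance
def tri(r1,r2):
    (o1,d1),(o2,d2)=r1,r2;M=np.stack([d1,-d2],1);s=np.linalg.lstsq(M,o2-o1,rcond=None)[0];return o1+s[0]*d1,o2+s[1]*d2
print(tri(ray('w2',*px(119,114)),ray('side0',.64*375,.64*240)))
print(tri(ray('w2',*px(119,114)),ray('top0',.64*327,.64*297)))
```

```text
bezel [0.5511 0.0457 0.066 ] rib [0.5804 0.063  0.068 ] 0.03397762549505058 30.51230119718479
ign 0.07 [0.5165 0.1829 0.07  ]
ign 0.075 [0.5173 0.1821 0.075 ]
ign 0.08 [0.5181 0.1813 0.08  ]
ign 0.085 [0.5189 0.1806 0.085 ]
housing [0.5192 0.1792 0.072 ]
igniter rel. to valve dist
circ ((0.5490073561668396, 0.04554826393723488), (0.07982593029737473, 0.08231472223997116), 13.376486778259277)
stem px 313 328 158 168 321.11607142857144 162.88392857142858
pred stemtop [323.0711 161.3505]
(array([0.517 , 0.1823, 0.0735]), array([0.5177, 0.182 , 0.0733]))
(array([0.5177, 0.1817, 0.0776]), array([0.5174, 0.1774, 0.077 ]))
```

Request:
{"method": "drive_tool", "body": {"dp": [[-0.0255,-0.0164,0.0],[-0.0255,-0.0164,0.0],[-0.0255,-0.0164,0.05],[-0.0255,-0.0164,0.05],[-0.0255,-0.0164,0.05],[0,0,0.05],[0,0,0.04],[0,0,0],[0,0,0]], "yaw": [0,0,0,0,0,0,0,0,0], "grip": 0}}

```text
clock: 3.03
eef_pos: [0.5179, 0.1784, 0.0992]
eef_rot: [2.563, -1.814, -0.002]
ft_force: [-0.1, 1.0, 0.8]
width: 0.0341
```

Request:
{"method": "drive_tool", "body": {"dp": [[-0.0056,-0.002,0.01],[0,0,0.01],[0,0,0.01],[0,0,0],[0,0,0],[0,0,0]], "yaw": [0,0,0,0,0,0]}}

```text
clock: 3.53
eef_pos: [0.5184, 0.1827, 0.085]
eef_rot: [-2.565, 1.814, -0.0]
ft_force: [0.1, -0.0, -0.0]
width: 0.0009
```

Request:
{"method": "drive_tool", "body": {"dp": [[0,0,0.005],[0,0,0.005],[0,0,0]], "yaw": [0,0,0]}}

```text
clock: 3.78
eef_pos: [0.5185, 0.1828, 0.0796]
eef_rot: [-2.565, 1.814, -0.001]
ft_force: [0.8, -0.1, 3.0]
width: 0.0005
```

Request:
{"method": "drive_tool", "body": {"dp": [[0,0,0.004],[0,0,0],[0,0,0]], "yaw": [0,0,0]}}

```text
clock: 4.03
eef_pos: [0.5185, 0.1828, 0.0778]
eef_rot: [-2.565, 1.814, -0.0]
ft_force: [0.4, 0.0, 3.5]
width: 0.0005
```

Request:
{"method": "drive_tool", "body": {"dp": [[0,0,0.003],[0,0,0],[0,0,0]], "yaw": [0,0,0]}}

```text
clock: 4.28
eef_pos: [0.5185, 0.1828, 0.0763]
eef_rot: [-2.565, 1.814, -0.0]
ft_force: [0.7, 0.3, 3.9]
width: 0.0004
```

Request:
{"method": "drive_tool", "body": {"dp": [[0,0,0.003],[0,0,0],[0,0,0]], "yaw": [0,0,0]}}

```text
clock: 4.53
eef_pos: [0.5186, 0.1829, 0.0759]
eef_rot: [-2.565, 1.814, -0.0]
ft_force: [-7.4, -2.0, 27.0]
width: 0.0004
```

Request:
{"method": "drive_tool", "body": {"dp": [[0,0,0.003],[0,0,0],[0,0,0]], "yaw": [0,0,0]}}

```text
clock: 4.78
eef_pos: [0.5188, 0.1829, 0.0755]
eef_rot: [-2.565, 1.814, -0.0]
ft_force: [-15.7, -4.1, 50.1]
width: 0.0007
```

Request:
{"method": "drive_tool", "body": {"dp": [[0,0,-0.02],[0,0,-0.04],[0,0,-0.06],[0,0,0],[0,0,0]], "yaw": [0,0,0,0,0]}}

```text
clock: 5.2
eef_pos: [0.5188, 0.1829, 0.1342]
eef_rot: [-2.564, 1.813, -0.002]
ft_force: [-0.7, 0.4, -1.1]
width: 0.0002
```

Request:
{"method": "drive_tool", "body": {"dp": [[0.0663,0.0294,0],[0.0663,0.0294,0],[0.0663,0.0294,0],[0.0663,0.0294,0],[0.0663,0.0294,0],[0.0663,0.0294,0],[0.0663,0.0294,0],[0.0663,0.0294,0],[0.0663,0.0294,0],[0.0663,0.0294,0],[0.0663,0.0294,0],[0.0663,0.0294,0],[0.0663,0.0294,0],[0,0,0],[0,0,0]], "yaw": [0,0,0,0,0,0,0,0,0,0,0,0,0,0,0], "grip": 1}}

```text
clock: 6.45
eef_pos: [0.4807, -0.2883, 0.1318]
eef_rot: [2.563, -1.817, -0.003]
ft_force: [0.0, 0.4, -1.0]
width: 0.0911
```

Run:
```python
from h import *
np.set_printoptions(precision=4,suppress=True)
c=shot('wrist','w3')
o=sensors.get_obs();print(o['eef_pos'],R.from_rotvec(o['eef_rot']).as_matrix(),o['q'],o['clock'],o['ft_force'],o['width'])
I=cv2.imread('pics/w3.png')
k=proj('w3',[.4836,-.2873,.03]);print(k);x,y=k.astype(int);x0,y0=x-50,max(y-45,0);C=I[y0:y0+75,x0:x0+100];print(x0,y0)
cv2.imwrite('pics/v6.png',cv2.resize(C,None,fx=8,fy=8,interpolation=cv2.INTER_CUBIC))
```

```text
[ 0.4807 -0.2871  0.1318] [[ 0.332  -0.9433 -0.0019]
 [-0.9433 -0.332   0.0014]
 [-0.0019  0.0013 -1.    ]] [-0.5801  0.2793  2.0538  0.0001  0.8108  0.6522] 6.5 [-0.5777  0.2212 -0.0534] 0.09104585095828696
[255.1287 186.8255]
205 141
```

View pics/v6.png

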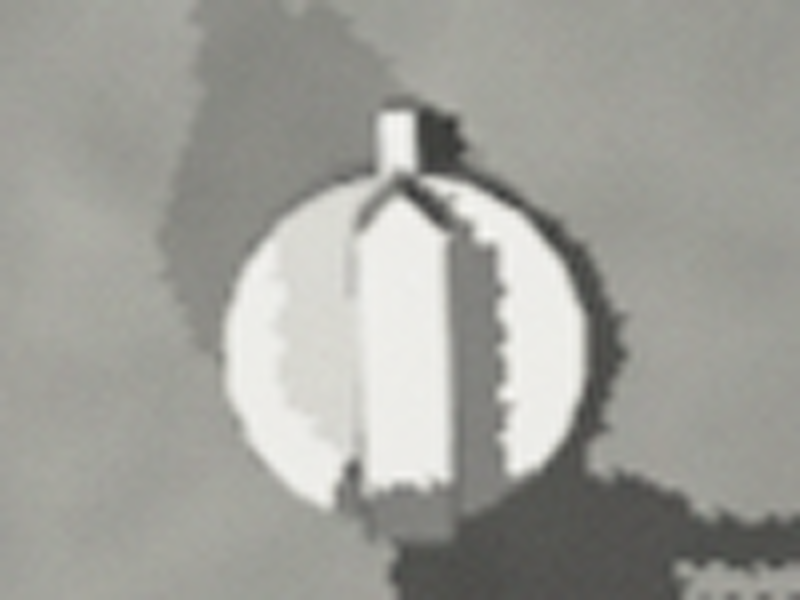

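The crop shows the skirt centred at about (406,350), the bar axis running from (404,230) to (409,490) and the pointer at (397,140).

Run:
```python
from h import *
np.set_printoptions(precision=4,suppress=True)
px=lambda u,v:(205+u/8-.44,141+v/8-.44)
c=onz('w3',*px(406,350),.02);a=onz('w3',*px(404,230),.042);b=onz('w3',*px(409,490),.042);p=onz('w3',*px(397,110),.02)
f=lambda d:np.degrees(np.arctan2(d[1],d[0]))
u=(a-b)/np.linalg.norm(a-b);print(c,'bar',f(a-b),'ptr',f(p-c),np.linalg.norm(p-c))
print('bar mid',b+u*.5*np.linalg.norm(a-b))
T=R.from_rotvec(sensors.get_obs()['eef_rot']).as_matrix();t=np.array([.4836,-.2873,.022])-sensors.get_obs()['eef_pos'];print('tool d',T.T@t, (T.T@t)/.5,'tool y ang',f(-T[:,1]))
tc=T.T@(c-sensors.get_obs()['eef_pos']);tb=T.T@((a+b)/2-sensors.get_obs()['eef_pos']);print(tc,tb)
```

```text
[ 0.4839 -0.2874  0.02  ] bar 20.427084795829145 ptr 21.44121486133432 0.03267306363228896
bar mid [ 0.4875 -0.2862  0.042 ]
tool d [ 0.0014 -0.0028  0.1098] [ 0.0027 -0.0056  0.2196] tool y ang 19.389846679657573
[ 0.0016 -0.0031  0.1118] [ 0.0016 -0.0069  0.0898]
```

Request:
{"method": "drive_tool", "body": {"dp": [[0.003,-0.006,0.04],[0,0,0.05],[0,0,0.05],[0,0,0.04],[0,0,0.025],[0,0,0.013],[0,0,0],[0,0,0]], "yaw": [-0.011,0,0,0,0,0,0,0]}}

```text
clock: 7.17
eef_pos: [0.4853, -0.2874, 0.0245]
eef_rot: [-2.586, 1.783, -0.0]
ft_force: [-0.6, -0.8, -0.1]
width: 0.0913
```

Request:
{"method": "drive_tool", "body": {"dp": [[0,0,0],[0,0,0],[0,0,0],[0,0,0],[0,0,0],[0,0,0],[0,0,0],[0,0,0],[0,0,0],[0,0,0],[0,0,0],[0,0,0]], "yaw": [0,0,0,0,0,0,0,0,0,0,0,0], "grip": 0}}

```text
clock: 8.17
eef_pos: [0.485, -0.2877, 0.0241]
eef_rot: [-2.586, 1.784, 0.0]
ft_force: [0.9, -0.6, 0.0]
width: 0.0141
```

Request:
{"method": "drive_tool", "body": {"dp": [[0,0,0],[0,0,0.006],[0,0,0],[0,0,0]], "yaw": [0,0,0,0], "grip": 0.25}}

```text
clock: 8.5
eef_pos: [0.4849, -0.2876, 0.0209]
eef_rot: [2.586, -1.784, -0.001]
ft_force: [1.1, 0.6, 0.2]
width: 0.0229
```

Request:
{"method": "drive_tool", "body": {"dp": [[0,0,0],[0,0,0],[0,0,0],[0,0,0],[0,0,0],[0,0,0]], "yaw": [0,0,0,0,0,0], "grip": 0}}

```text
clock: 9.0
eef_pos: [0.485, -0.2877, 0.0212]
eef_rot: [-2.586, 1.784, 0.0]
ft_force: [-0.6, -0.4, -0.9]
width: 0.0121
```

Request:
{"method": "drive_tool", "body": {"dp": [[0,0,-0.02],[0,0,-0.02],[0,0,-0.04],[0,0,-0.04],[0,0,-0.04],[0,0,-0.04],[0,0,-0.04],[0,0,0]], "yaw": [0,0,0,0,0,0,0,0]}}

```text
clock: 9.67
eef_pos: [0.4869, -0.2889, 0.146]
eef_rot: [-2.586, 1.784, -0.01]
ft_force: [2.2, -0.8, 0.7]
width: 0.0114
```

Request:
{"method": "drive_tool", "body": {"dp": [[-0.063,-0.03,-0.003],[-0.063,-0.03,-0.003],[-0.063,-0.03,-0.003],[-0.063,-0.03,-0.003],[-0.063,-0.03,-0.003],[-0.063,-0.03,-0.003],[-0.063,-0.03,-0.003],[-0.063,-0.03,-0.003],[-0.063,-0.03,-0.003],[0,0,0],[0,0,0],[0,0,0],[0,0,0]], "yaw": [0,0,0,0,0,0,0,0,0,-0.04,-0.039,0,0]}}

```text
clock: 10.75
eef_pos: [0.5104, 0.0253, 0.1547]
eef_rot: [-2.723, 1.568, -0.0]
ft_force: [-0.0, -0.4, 0.2]
width: 0.0116
```

Run:
```python
from h import *
np.set_printoptions(precision=4,suppress=True)
c=shot('wrist','w4')
o=sensors.get_obs();T=R.from_rotvec(o['eef_rot']).as_matrix();print(o['eef_pos'],T,o['q'],o['clock'],o['ft_force'],o['width'])
I=cv2.imread('pics/w4.png')
k=proj('w4',[.55,.0456,.07]);print(k);x,y=k.astype(int);x0,y0=x-64,max(y-45,0);C=I[y0:y0+96,x0:x0+128];print(x0,y0)
cv2.imwrite('pics/v7.png',cv2.resize(C,None,fx=6,fy=6,interpolation=cv2.INTER_CUBIC))
```

```text
[0.5105 0.0251 0.1547] [[ 0.5013 -0.8653  0.    ]
 [-0.8653 -0.5013  0.    ]
 [-0.     -0.     -1.    ]] [0.0034 0.1685 2.1419 0.     0.8312 1.0491] 10.8 [-0.2339  0.1924 -0.3492] 0.011736424554328155
[257.384  149.4463]
193 104
```

View pics/v7.png

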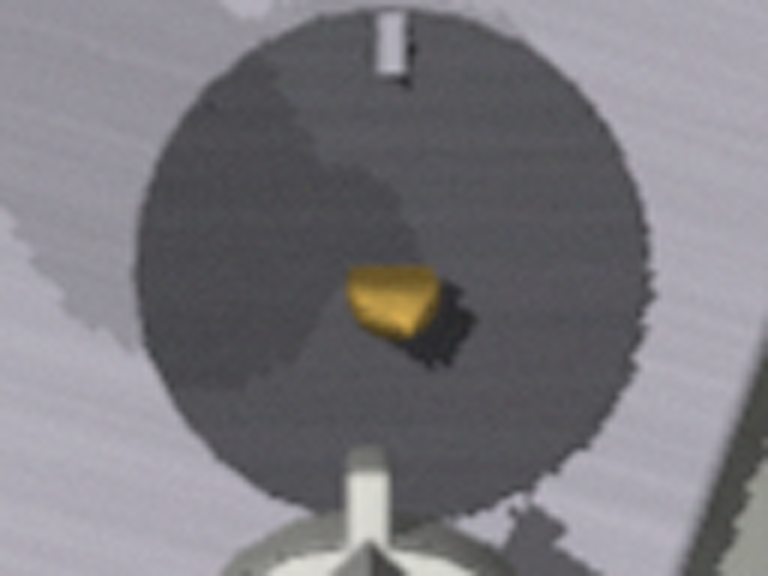

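The wrist view shows the rib at (391,45), the stem flat edge along y≈267 (x 348–438) and the held pointer at (368,480) pointing straight up. Yaw is well aligned, so I'll calculate the shift.

Run:
```python
from h import *
np.set_printoptions(precision=4,suppress=True)
px=lambda u,v:(193+u/6-.42,104+v/6-.42)
f=lambda d:np.degrees(np.arctan2(d[1],d[0]))
o=sensors.get_obs();T=R.from_rotvec(o['eef_rot']).as_matrix();P=o['eef_pos']
L=[(137,265),(652,285),(395,8),(200,440),(160,190),(330,505),(600,415),(560,75),(230,70),(460,517)]
E=np.array([onz('w4',*px(*p),.066)[:2] for p in L])
A=np.c_[2*E,np.ones(len(E))];s=np.linalg.lstsq(A,(E**2).sum(1),rcond=None)[0];rad=np.sqrt(s[2]+s[0]**2+s[1]**2)
b=np.r_[s[:2],.066];print('bezel',b,rad,'res',np.hypot(*(E-s[:2]).T)-rad)
ra=onz('w4',*px(391.5,14),.069);rb=onz('w4',*px(391,72),.069);print('rib',f(ra-b),f(rb-b),np.linalg.norm((ra-b)[:2]),np.linalg.norm((rb-b)[:2]))
l=onz('w4',*px(350,267),.090);q=onz('w4',*px(438,267),.090);print('flat top edge',l,q,np.linalg.norm(l-q),'normal',f(np.array([(l-q)[1],-(l-q)[0]])), 'mid',(l+q)/2)
st=T.T@(b-P);print('bezel in tool',st,'flat mid in tool',T.T@((l+q)/2-P))
zt=P[2]-.0212+.020
pt=onz('w4',*px(368,472),zt);print('pointer tip in tool',T.T@(pt-P),'pointer mid', T.T@(onz('w4',*px(368,520),zt)-P))
print('expected bezel->stemtop px',(proj('w4',[b[0],b[1],.09])-[193,104])*6)
```

```text
bezel [0.55   0.0444 0.066 ] 0.040958678076934305 res [ 0.0006  0.0005  0.0003  0.001  -0.0011 -0.0015 -0.0002 -0.0005  0.0002
  0.0006]
rib 31.186424841886325 31.56140136760525 0.040258252034818774 0.031721901533631684
flat top edge [0.55   0.0524 0.09  ] [0.5564 0.0413 0.09  ] 0.012842087791265902 normal 30.111216277221722 mid [0.5532 0.0468 0.09  ]
bezel in tool [ 0.0031 -0.0438  0.0887] flat mid in tool [ 0.0026 -0.0478  0.0647]
pointer tip in tool [-0.0011 -0.032   0.0012] pointer mid [-0.0011 -0.0265  0.0012]
expected bezel->stemtop px [394.9193 292.0508]
```

Request:
{"method": "drive_tool", "body": {"dp": [[0.0037,-0.0457,0],[0.0037,-0.0457,0],[0,0,0.03],[0,0,0.03],[0,0,0.02],[0,0,0],[0,0,0]], "yaw": [0,0,0,0,0,0,0]}}

```text
clock: 11.38
eef_pos: [0.5516, 0.0447, 0.1145]
eef_rot: [2.723, -1.566, -0.001]
ft_force: [0.1, -0.3, 0.1]
width: 0.0119
```

Request:
{"method": "drive_tool", "body": {"dp": [[0,0,0.004],[0,0,0.004],[0,0,0.002],[0,0,0]], "yaw": [0,0,0,0]}}

```text
clock: 11.72
eef_pos: [0.552, 0.0451, 0.1099]
eef_rot: [-2.724, 1.565, -0.0]
ft_force: [0.5, -0.6, -0.5]
width: 0.0118
```

Run:
```python
from h import *
np.set_printoptions(precision=4,suppress=True)
o=sensors.get_obs();T=R.from_rotvec(o['eef_rot']).as_matrix();print(o['eef_pos'],T.T@o['ft_force'],T.T@o['wrist_torque'],o['width'])
```

```text
[0.552  0.0451 0.1099] [ 0.761  -0.1866  0.503 ] [-0.0186  0.0271 -0.0119] 0.01176199030957131
```

Request:
{"method": "drive_tool", "body": {"dp": [[0,0,0.003],[0,0,0.003],[0,0,0]], "yaw": [0,0,0]}}

```text
clock: 11.97
eef_pos: [0.5518, 0.0451, 0.1065]
eef_rot: [2.724, -1.564, -0.0]
ft_force: [-0.6, 0.9, -0.4]
width: 0.0117
```

Request:
{"method": "drive_tool", "body": {"dp": [[0,0,0.003],[0,0,0.003],[0,0,0]], "yaw": [0,0,0]}}

```text
clock: 12.22
eef_pos: [0.5518, 0.0451, 0.1034]
eef_rot: [2.724, -1.564, -0.0]
ft_force: [0.4, 0.0, -1.6]
width: 0.0118
```

Request:
{"method": "drive_tool", "body": {"dp": [[0,0,0.003],[0,0,0.003],[0,0,0]], "yaw": [0,0,0]}}

```text
clock: 12.47
eef_pos: [0.5518, 0.0451, 0.1004]
eef_rot: [2.724, -1.564, -0.0]
ft_force: [-0.3, -0.2, -1.4]
width: 0.0115
```

It's going on without force. I'll keep going until it is home.

Request:
{"method": "drive_tool", "body": {"dp": [[0,0,0.004],[0,0,0.004],[0,0,0]], "yaw": [0,0,0]}}

```text
clock: 12.72
eef_pos: [0.5517, 0.0451, 0.0963]
eef_rot: [2.724, -1.564, -0.001]
ft_force: [-0.5, 0.4, -0.9]
width: 0.0119
```

Request:
{"method": "drive_tool", "body": {"dp": [[0,0,0.003],[0,0,0.002],[0,0,0]], "yaw": [0,0,0]}}

```text
clock: 12.97
eef_pos: [0.552, 0.0451, 0.0942]
eef_rot: [2.724, -1.564, 0.0]
ft_force: [-2.2, -0.7, 3.4]
width: 0.0119
```

Request:
{"method": "drive_tool", "body": {"dp": [[0,0,0.003],[0,0,0.002],[0,0,0]], "yaw": [0,0,0]}}

```text
clock: 13.22
eef_pos: [0.552, 0.0451, 0.0917]
eef_rot: [-2.724, 1.564, -0.0]
ft_force: [-1.6, -0.4, 5.1]
width: 0.0114
```

Contact came right at the expected height. I'll press on to the stop.

Request:
{"method": "drive_tool", "body": {"dp": [[0,0,0.003],[0,0,0.001],[0,0,0]], "yaw": [0,0,0]}}

```text
clock: 13.47
eef_pos: [0.5521, 0.0451, 0.09]
eef_rot: [2.724, -1.564, 0.0]
ft_force: [-3.9, 0.2, 8.7]
width: 0.0121
```

Request:
{"method": "drive_tool", "body": {"dp": [[0,0,0.002],[0,0,0],[0,0,0]], "yaw": [0,0,0]}}

```text
clock: 13.72
eef_pos: [0.5523, 0.0451, 0.0896]
eef_rot: [-2.724, 1.564, -0.0]
ft_force: [-7.4, 0.2, 19.3]
width: 0.0116
```

The force jumped to 19 N at z≈0.0896, so the stem is on its hard stop. One check picture before handing in.

Run:
```python
from h import *
shot('wrist','w5');shot('side','s5')
W=cv2.imread('pics/w5.png')[80:280,150:370];S=cv2.imread('pics/s5.png')
x,y=proj('s5',[.55,.0446,.08]).astype(int);C=S[max(y-50,0):y+50,x-50:x+50]
cv2.imwrite('pics/v8.png',np.hstack([cv2.resize(W,(440,400)),cv2.resize(C,(360,400))]))
o=sensors.get_obs();print(o['eef_pos'],o['ft_force'],o['width'],o['clock'])
```

```text
[0.55232102 0.04513228 0.0896278 ] [-6.34922067  0.28749652 20.50686132] 0.011648097397814581 13.8167
```

View pics/v8.png

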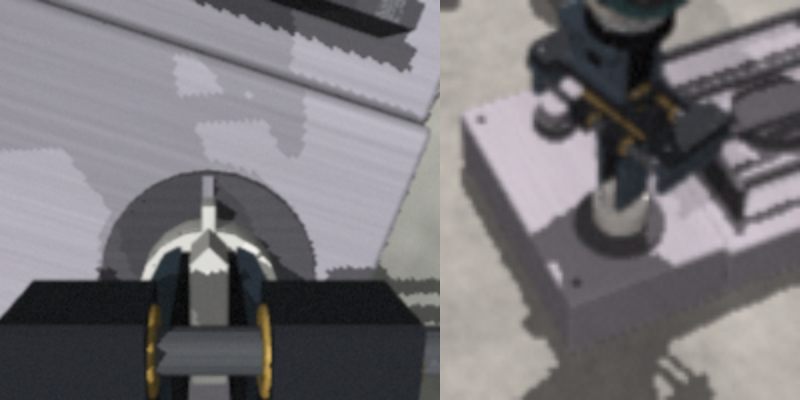

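The knob sits level and centred on the bezel, with its pointer in line with the rib (208,190), and the gripper is clear of the igniter. Handing in.

```bash
python3 -c "
from h import *
print(ticket.finish_job());o=sensors.get_obs();print(o['eef_pos'],o['ft_force'],o['width'],o['clock'])"
```

```text
the job is handed in; nothing more can be done
None
the job is handed in; nothing more can be done
```

The job is handed in with the knob still gripped and pressed down on the stem; no verdict is reported.

- **Igniter:** I pressed it to its hard stop, where the force jumped to 50 N (about 4 N just before), then lifted clear. I did not measure the button springing back; the igniter looks clear of the gripper in the last side view.
- **Knob:** I gripped it by its bar (12 mm opening), turned it about 9° to match the rib, and lowered it onto the stem with no resistance. Contact came about 1 mm from the expected home height. I then pressed about 5 mm further to the stem's hard stop.
- **Last checks:** Clock 13.8 s, with about 20 N down and 6 N sideways. In the pictures the pointer lines up with the rib and the knob sits centred and level. No bystander was touched on any move, though I took no final picture of them.
- **Disagreement:** Estimates of the valve centre differed by 1 to 2 mm between views. The stem's lead-in absorbed that.

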